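Break the stuck cap off the soaking pot and stand the brush in it

ROBOT

A 6-joint arm with a two-finger parallel gripper is mounted at the origin on a cart in front of the work surface, level with it; the furniture and walls round the work are solid. World frame = base frame: x ahead of the robot, y to its left, z up, the work surface at z = 0. Lengths are in m, angles in degrees, forces in N, time in s.
With the tool pointing down it reaches from about 0.325 to 0.875 m from the base axis. Payload 4.4 kg.
Tool frame: the origin (TCP) lies on the centre line of the jaws, within the pads' length; the fingertips stand 22 mm ahead of it and the grasp point (between the pads) lies 3 mm ahead of it; z points along the fingers, y is the line along which they close (so a half turn about z gives the same grasp; the last joint's range is limited). The gripper opens to 85 mm and grips with 20 to 120 N. Pads are 22 mm wide; open, the fingers measure 114 mm over their backs; the gripper's body (76 mm by 85 mm) begins 54 mm behind the grasp point. The pads swing forward as they close: fully open they stand 13 mm farther back than shut.
Start: joints at [-76.404, 11.837, 88.321, -0, 79.842, -8.623], TCP at [0.217, -0.532, 0.226] pointing down, gripper open.
Joint ranges: [-156.59, 156.59], [-49.26, 127.26], [12.9, 141.05], [-63.56, 243.56], [4.71, 150.69], [-161.64, 161.64]. Speed limits (degrees/s): [159.86, 159.86, 180, 180, 180, 180].

INTERFACE

Orientations are given as a 3x3 rotation matrix whose columns are the frame's x, y, z axes.
In Python, from plant import monitor, cams, ticket gives the robot as it stands.
- The arm moves only by the tool carry_out, never from a script. Its argument "deltas" is a list that holds one entry, the list of rows, each a list of 4 numbers: the shift along the tool's x, y, z scaled (see below), then the turn about the tool's z scaled (see below). In form: [[[x, y, z, twist], ...]]. A call has 1 to 12 rows; each row is the pose to reach, as a shift and turn from the pose commanded when the call began, along the tool's axes at that moment, turning the shorter way round; what a row does not reach only later rows make up. The controller multiplies each number of a shift by 300 mm and each number of a turn by 180 degrees. A row lasts 1/8 s, in which the tool goes at most 62.5 mm and 10.7 degrees, less where a joint would pass 70% of its speed; a pose out of reach is approached as far as the arm can. A call with a number of a shift or a turn outside -1 to 1 is refused whole. A call with a gripper value outside its range is refused whole. "fingers" is the opening, from 0 (shut) to 1 (fully open), set as the call begins (left out, the last holds). The fingers move at their own pace and stop on an object; "grip_force" is the grip in N (left out, the last holds). Time passes only in rows, so rows that repeat a pose let the fingers close. It gives the time, the measured TCP pose, the force, the opening and the grip force at its end, in the units of the state.
- monitor.get_state(): the state, without advancing time (a new reading comes with each control period).
- cams.grab_frame(name): name is "scene" or "top"; returns (picture, depth): 400x640x3 uint8, red, green, blue; 400x640 float32, m along the optical axis (not along the pixel's ray), 0 where there is no reading.
- cams.camera_info(name): a dict with "fx", "fy", "cx", "cy" (pixels), "k1" (the pictures are not rectified: a ray, as slopes to the right and down, at radius r is drawn at 1 + k1 r^2 times it, then the intrinsics apply), "R" (3x3) and "t" (3): a world point X has camera coordinates R X + t. Camera axes: x right, y down, z forward; pixel columns grow to the right and rows downward; lengths in m; the calibration is good to about 2 mm. A picture is of the moment at which its call begins. camera_info takes no time and is no camera call.
- ticket.finish_job(): hands the job in; it is judged then, once.
The state is a dict: "clock": time; "q": joint angles; "joint_vel": joint speeds; "joint_torque": joint torques, N m; "position": TCP position; "tool_rot": TCP orientation; "contact_force": force on the tool from outside, world axes, zero at the start; "ft_torque": the same for the moment, N m; "gripper_width": opening from 0.0 (shut) to 1.0 (fully open); "gripper_force": force on a finger pad.
Only numpy, scipy, OpenCV 4.12 (cv2) and the standard library are available. Lean on these libraries where they do the work, as an engineer would, in place of code of your own. Each camera call takes 0.05 s, during which the arm holds its last target. There are 200 camera calls.

TASK

The red-winged black cap of the green brush-soaking pot is stuck. Break it loose with a short hard turn anticlockwise (seen from above), turn it on until it comes free, lift it off and set it down upright (wing on top) on the bench beside the pot. Then take the paint brush out of its wooden stand and lower it, bristles down, into the pot until it rests on the bottom, and let go; leave the tin, the mug and the tape measure where they are.

Things in the scene. Friction and masses are not known exactly. Their poses are not given: they have to be found in the camera images.
- pot: Brush-soaking pot, fixed: grey flange 104 mm square, 6 mm thick; green round body 76 mm across, 88 mm high; aluminium neck 60 mm across up to 115 mm; round bore 52 mm wide all the way down. Two small steel spring catches on its two flanks stand out to 62 mm from the axis, up to 110 mm high. Origin: centre of its underside on the bench; z up.
- pot_floor (a point): Centre of the floor inside the bore, 8 mm above the bench. Axes as the pot.
- pot_mouth (a point): Centre of the mouth of the bore, 115 mm above the bench; axes as the pot. The cap is held by a bayonet: two lugs keep it down until it is turned about 100 degrees anticlockwise from closed, a stop ends the turn at about 145 degrees; lift it straight off between 110 and 140 degrees.
- cap: The cap, loose, 0.16 kg: black, round, 82 mm across (90 over two small bumps), 26 mm high, hollow below; on top a straight red wing bar 150 mm long, 16 thick, 28 high, centred. Origin: centre of the cap's underside (bar 26 to 54 mm above it); x along the bar, z up. Closed, its origin is 93 mm above the bench, its x axis along the pot's x.
- cap_bar (a point): Middle of the bar's top edge, 54 mm above the cap's underside; axes as the cap. Spring catches hold the cap stuck: it takes about 1.2 Nm (15 to 22 N near the bar's end), gives way within 10 degrees, jumps on to about 25 degrees, then turns easily (1 N). Pushing one end of the bar with shut fingers turns it; pinch the bar across its thickness from above to lift.
- stand: Wooden brush stand, fixed: block 60 mm (x) by 84 mm (y), 60 mm high, with a slot 17 mm (x) by 45 mm (y) and 45 mm deep in the middle of its top. Origin: centre of its underside.
- brush: Flat paint brush, loose, 0.07 kg, 192 mm long, standing upright in the stand's slot, bristles down, handle up. The bristle end is 40 mm wide and 12 mm thick, the handle 20 mm wide and 10 mm thick (upper 80 mm). Its own x axis runs along it towards the bristles (so it points down), y is its width, z its thickness. Origin: at mid-length, on one flat face (z from 0 to 12 mm).
- brush_tip (a point): Middle of the bristle end of the brush. Axes as the brush. In the stand it is 15 mm above the bench.
- brush_top (a point): Middle of the handle end of the brush, 192 mm from the bristle end; upright in the stand it is 207 mm above the bench. Axes as the brush.
- wax_tin: Bystander: small round tin with a dark green band, 71 mm across, 74 mm high. Origin: centre of its underside.
- mug: Bystander: orange mug, 81 mm (x) by 113 mm (y, over its handle on the -y side), 101 mm high. Origin: centre of its underside.
- tape_measure: Bystander: yellow tape measure, 38 mm (x) by 83 mm (y), 72 mm high. Origin: centre of its underside.

How it is judged:
By the outcome, as a careful person would: the job done as asked, in the order asked, and still so for the second after the job is handed in, with the robot touching nothing.
It also fails if it takes over 72 s, if anything falls off the work surface, if the arm or the gripper's body presses on something with over 40 N, if the wrist force passes 120 N, or if a joint passes its speed limit or range.

## Working session

There is one attempt and no reset: what is moved stays moved. The work goes in short steps, Python scripts to look and compute and a tool call to move; the robot and the scene stay as the last step left them, time stands still between calls to the robot, and variables do not carry over. Pictures are saved under pics/ and viewed, at most 10 in all, crops included, and the job is handed in when it is done.

Besides the shell and the picture viewer there is one more tool, called as name(argument=value, ...), one argument or row to a line, values as JSON. carry_out: Moves the arm, as the interface text tells. Its arguments: {"type":"object","properties":{"deltas":{"type":"array","items":{"type":"array","items":{"type":"array","items":{"type":"number","minimum":-1,"maximum":1}}}},"fingers":{"type":"number"},"grip_force":{"type":"number"}},"required":["deltas"]}

```bash
ls; mkdir -p pics; python3 - <<'E'
from plant import monitor,cams
import cv2,numpy as np
for n in("scene","top"):
    p,d=cams.grab_frame(n);cv2.imwrite(f"pics/{n}0.png",p[:,:,::-1]);np.savez(f"{n}0.npz",p=p,d=d)
    i=cams.camera_info(n);print(n,{k:np.round(v,4).tolist() for k,v in i.items()})
s=monitor.get_state();print({k:np.round(v,3).tolist() for k,v in s.items()})
E
```

```text
pics
scene {'fx': 436.5846, 'fy': 436.5846, 'cx': 315.6857, 'cy': 195.8627, 'k1': -0.0053, 'R': [[-0.8973, -0.4415, 0.0015], [-0.1743, 0.3512, -0.9199], [0.4056, -0.8257, -0.3921]], 't': [0.4437, 0.2693, 0.633]}
top {'fx': 405.8234, 'fy': 405.8234, 'cx': 322.7915, 'cy': 203.8702, 'k1': -0.0244, 'R': [[-0.0445, -0.999, -0.0003], [-0.9752, 0.0435, -0.2168], [0.2166, -0.0093, -0.9762]], 't': [-0.0812, 0.5761, 0.8924]}
{'clock': 0.1, 'q': [-76.404, 11.881, 88.398, 0.0, 79.843, -8.623], 'joint_vel': [0.028, -0.061, -0.094, 0.017, 0.12, -0.013], 'joint_torque': [-0.0, -38.409, -29.255, -0.0, 0.005, -0.0], 'position': [0.217, -0.532, 0.225], 'tool_rot': [[0.926, 0.378, -0.0], [0.378, -0.926, 0.002], [0.0, -0.002, -1.0]], 'contact_force': [-0.164, -0.278, -0.051], 'ft_torque': [0.016, -0.008, 0.033], 'gripper_force': 0.0, 'gripper_width': 1.0}
```

View pics/scene0.png

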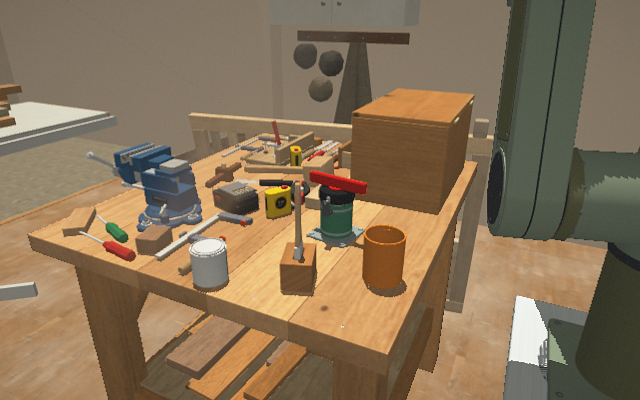

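View pics/top0.png

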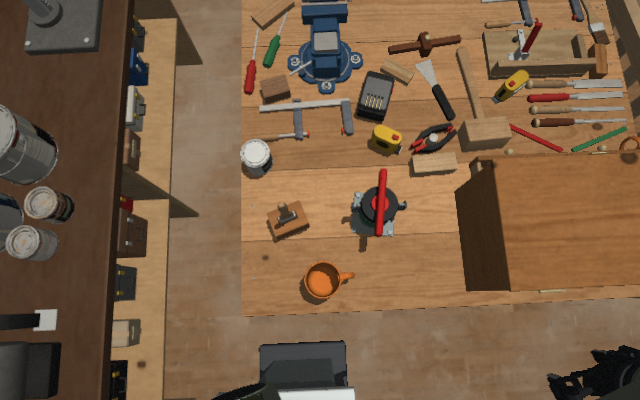

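The scene view shows the red wing bar on the pot (310–366, 172–193), the brush and stand (297, 185–290), the mug (385, 257) and the tin (209, 262). In the top view the bar runs from (382,170) to (379,235), with the stand at (288,220), brush top near (287,206), mug at (323,280), tin at (256,157), tape at (386,138) and a large box from column 458 rightward.

```bash
cat > h.py <<'E'
import numpy as np,cv2
from plant import monitor,cams
def K(i): return np.array([[i["fx"],0,i["cx"]],[0,i["fy"],i["cy"]],[0,0,1]]),np.array([i["k1"],0,0,0.])
def rays(n,uv):
    i=cams.camera_info(n);k,d=K(i);R=np.array(i["R"]);t=np.array(i["t"])
    p=cv2.undistortPoints(np.float64(uv).reshape(-1,1,2),k,d)[:,0]
    return -R.T@t,np.c_[p,np.ones(len(p))]@R   # centre, dirs with unit depth
def onz(n,uv,z):
    c,r=rays(n,uv);return c+r*((z-c[2])/r[:,2])[:,None]
def cloud(n,D,m=None):
    v,u=np.nonzero((D>0)&(m if m is not None else True));c,r=rays(n,np.c_[u,v])
    return c+r*D[v,u][:,None],np.c_[u,v]
def tri(a,ua,b,ub):
    c1,r1=rays(a,[ua]);c2,r2=rays(b,[ub]);r1=r1[0];r2=r2[0]
    s=np.linalg.lstsq(np.c_[r1,-r2],c2-c1,rcond=None)[0]
    p,q=c1+r1*s[0],c2+r2*s[1];return (p+q)/2,np.linalg.norm(p-q)
def load(n,k=0):
    f=np.load(f"{n}{k}.npz");return f["p"],f["d"]
def hsv(p): return cv2.cvtColor(p,cv2.COLOR_RGB2HSV)
E
python3 - <<'E'
from h import *
np.set_printoptions(precision=4,suppress=True)
for n,box in(("top",(355,160,405,245)),("scene",(300,165,375,200))):
    p,D=load(n);H=hsv(p);m=((H[...,0]<8)|(H[...,0]>172))&(H[...,1]>170)&(H[...,2]>70)
    b=np.zeros_like(m);b[box[1]:box[3],box[0]:box[2]]=1;m&=b
    P,uv=cloud(n,D,m);print(n,m.sum(),"z pct",np.percentile(P[:,2],[2,50,95]))
    T=P[np.abs(P[:,2]-.147)<.006];c,(w,h),a=cv2.minAreaRect(np.float32(T[:,:2]*1000));print("top pts",len(T),c,w,h,a, T.mean(0))
    print(cv2.minAreaRect(np.float32(uv)), cv2.boxPoints(cv2.minAreaRect(np.float32(uv))).tolist())
p,D=load("top");P,uv=cloud("top",D)
S=lambda x0,x1,y0,y1:P[(uv[:,0]>=x0)&(uv[:,0]<x1)&(uv[:,1]>=y0)&(uv[:,1]<y1)]
for nm,bx in dict(brush=(270,305,195,225),stand=(262,315,200,240),tin=(235,278,132,182),mug=(300,358,258,302),tape=(365,405,118,158),pot=(345,412,185,240),box=(456,640,150,295)).items():
    q=S(*bx);q=q[q[:,2]>(.02 if nm!='brush' else .17)]
    print(nm,len(q),q.min(0),q.max(0),np.median(q,0))
q=S(262,315,200,240);q=q[np.abs(q[:,2]-.06)<.006];print("standtop",cv2.minAreaRect(np.float32(q[:,:2]*1000)),len(q))
def cr(n,x0,y0,x1,y1,s):
    p,_=load(n);return cv2.resize(p[y0:y1,x0:x1,::-1],None,fx=s,fy=s,interpolation=cv2.INTER_CUBIC)
a=cr("top",255,155,415,245,5);b=cr("scene",255,165,395,295,4)
cv2.imwrite("pics/ctop.png",a);cv2.imwrite("pics/cscene.png",b)
E
```

```text
top 586 z pct [0.1198 0.1455 0.1488]
top pts 461 (554.0269165039062, -231.3710174560547) 15.56436538696289 146.20718383789062 81.5323715209961 [ 0.5533 -0.2308  0.1461]
((379.5, 202.5), (67.0, 17.0), 90.0) [[371.0, 169.0], [388.0, 169.0], [388.0, 236.0], [371.0, 236.0]]
scene 762 z pct [0.0233 0.1363 0.1481]
top pts 270 (553.822998046875, -229.4595489501953) 16.550323486328125 146.0383758544922 82.57181549072266 [ 0.5498 -0.227   0.1457]
((332.6056213378906, 181.60897827148438), (28.821964263916016, 66.22415161132812), 84.5596694946289) [[298.2763977050781, 170.40223693847656], [364.2022399902344, 164.1235809326172], [366.9348449707031, 192.8157196044922], [301.0090026855469, 199.09437561035156]]
brush 70 [ 0.5367 -0.0306  0.1701] [ 0.55   -0.0121  0.2101] [ 0.5414 -0.0222  0.1986]
stand 1026 [ 0.5015 -0.0703  0.0211] [0.5855 0.0278 0.2101] [ 0.5385 -0.0244  0.0602]
tin 837 [0.6694 0.0044 0.02  ] [0.7729 0.0873 0.078 ] [0.6987 0.0497 0.0717]
mug 467 [ 0.3564 -0.1696  0.02  ] [ 0.436  -0.0578  0.1043] [ 0.4046 -0.1123  0.0923]
tape 565 [ 0.713  -0.3054  0.0201] [ 0.8025 -0.2378  0.0761] [ 0.7345 -0.269   0.0647]
pot 1488 [ 0.4815 -0.2935  0.0203] [ 0.5956 -0.1695  0.1511] [ 0.549  -0.2237  0.1197]
box 24015 [ 0.3474 -0.8241  0.02  ] [ 0.7051 -0.4349  0.2562] [ 0.4831 -0.5345  0.2491]
standtop ((544.010009765625, -21.36270523071289), (60.69781494140625, 83.89425659179688), 20.22462272644043) 694
```

View pics/ctop.png

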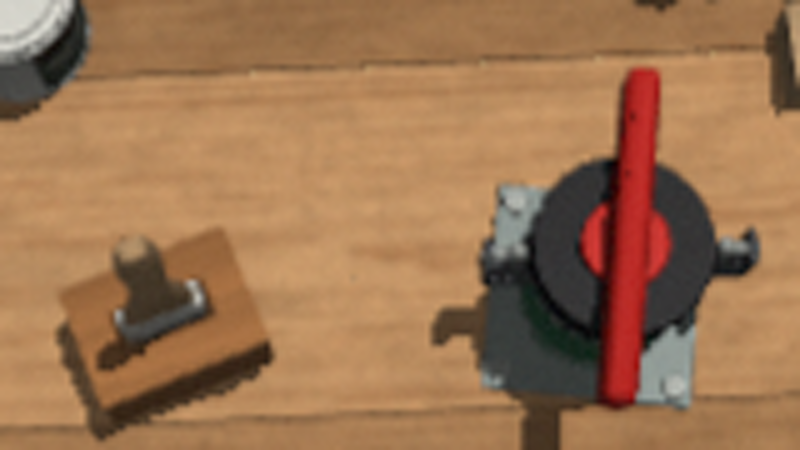

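View pics/cscene.png

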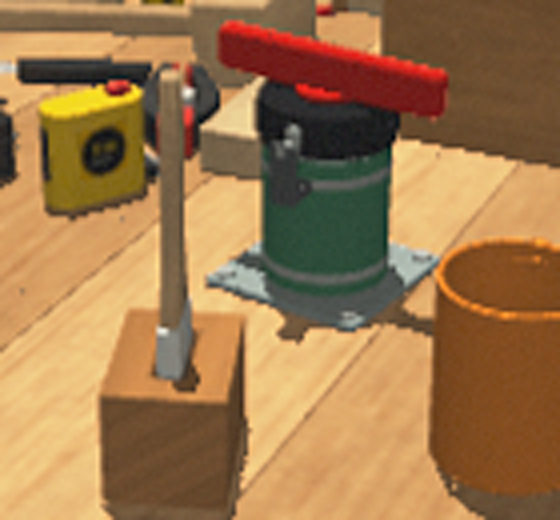

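The zoomed views show the bar over the cap at about −8°, with catches on the flanks perpendicular to it. The brush handle top is near (281.6, 203.6) in the top view and (298, 182) in the scene view, and the stand is turned about 20°.

```bash
cat >> h.py <<'E'
np.set_printoptions(precision=4,suppress=True)
C=np.array([.554,-.2305]);B0=-8.
def go(*targets):
    """targets: (x,y,z,yaw of tool x) -> rows from the present pose"""
    s=monitor.get_state();R=np.array(s["tool_rot"]);p=np.array(s["position"])
    y0=np.degrees(np.arctan2(R[1,0],R[0,0]))
    print("t",s["clock"],"pos",p,"yaw",round(y0,2),"q",np.round(s["q"],1),"w",s["gripper_width"],"F",np.round(s["contact_force"],1))
    for t in targets:
        d=R.T@(np.array(t[:3])-p)/.3;dy=(t[3]-y0+180)%360-180
        print([round(float(v),4) for v in (*d,-dy/180)])
def push(th,z=.147,r=.062,off=.019):
    a=np.radians(B0+180+th);e=np.array([np.cos(a),np.sin(a)]);n=np.array([-e[1],e[0]])
    return (*(C+r*e-off*n),z,B0+90+th)
E
python3 - <<'E'
from h import *
print(tri("top",(281.6,203.6),"scene",(298,182)))
for a in("top","scene"):
    p,D=load(a)
go((.25,-.30,.28,60),(.497,-.185,.28,82),push(-14,.2),push(-14))
print(push(-14),push(0))
E
```

```text
(array([ 0.5432, -0.0239,  0.2082]), np.float64(0.0015948618852882775))
t 0.1 pos [ 0.2173 -0.5316  0.2253] yaw 22.22 q [-76.4  11.9  88.4   0.   79.8  -8.6] w 1.000055442963051 F [-0.2 -0.3 -0.1]
[0.393, -0.6738, -0.1808, -0.2099]
[1.3002, -0.7173, -0.1804, -0.3321]
[1.3147, -0.694, 0.0863, -0.2543]
[1.3146, -0.6936, 0.2629, -0.2543]
(np.float64(0.5036321262917616), np.float64(-0.1896578979714445), 0.147, 68.0) (np.float64(0.49524766865626396), np.float64(-0.20305617443438614), 0.147, 82.0)
```

carry_out(
  deltas=[
    [[0.1,-0.17,-0.09,-0.05],[0.2,-0.34,-0.18,-0.1],[0.3,-0.5,-0.18,-0.16],[0.393,-0.674,-0.18,-0.21],[0.393,-0.674,-0.18,-0.21],[0.393,-0.674,-0.18,-0.21],[0.393,-0.674,-0.18,-0.21]],
  ],
  fingers=0,
  grip_force=40,
)

```text
clock: 0.98
position: [0.25, -0.3017, 0.2804]
tool_rot: [[0.501, 0.865, -0.0], [0.865, -0.501, -0.0], [-0.0, -0.0, -1.0]]
contact_force: [-0.6, 0.8, -0.6]
gripper_width: 0.004
gripper_force: 0.0
```

```bash
python3 -c "
from h import *
go((*push(-14)[:2],.28,68),push(-14))"
```

```text
t 0.975 pos [ 0.25   -0.3017  0.2804] yaw 59.93 q [-63.  -14.1 107.4  -0.   86.7 -33. ] w 0.003905205221768165 F [-0.6  0.8 -0.6]
[0.7467, 0.5445, 0.0011, -0.0449]
[0.7468, 0.5446, 0.4444, -0.0449]
```

carry_out(
  deltas=[
    [[0.19,0.14,0,-0.011],[0.38,0.28,0,-0.022],[0.57,0.41,0,-0.033],[0.747,0.5445,0,-0.045],[0.747,0.5445,0.1,-0.045],[0.747,0.5445,0.2,-0.045],[0.747,0.5445,0.3,-0.045],[0.747,0.5445,0.4,-0.045],[0.747,0.5445,0.444,-0.045],[0.747,0.5445,0.444,-0.045],[0.747,0.5445,0.444,-0.045]],
  ],
)

```text
clock: 2.35
position: [0.5046, -0.1889, 0.1484]
tool_rot: [[0.373, 0.928, 0.002], [0.928, -0.373, -0.001], [-0.0, 0.002, -1.0]]
contact_force: [0.4, 0.6, 0.9]
gripper_width: 0.002
gripper_force: 0.0
```

```bash
python3 -c "
from h import *
go(*[push(t) for t in(-6,0,6,12,18)])
p,d=cams.grab_frame('scene');cv2.imwrite('pics/s1.png',cv2.resize(p[90:300,230:440,::-1],None,fx=2.8,fy=2.8))"
```

```text
t 2.35 pos [ 0.5046 -0.1889  0.1484] yaw 68.09 q [-29.7  11.9  98.1   0.   69.9  -7.8] w 0.001690222175759349 F [0.4 0.6 0.9]
[-0.0328, -0.009, 0.0048, -0.0439]
[-0.0553, -0.0114, 0.0048, -0.0773]
[-0.0779, -0.0115, 0.0048, -0.1106]
[-0.1004, -0.0092, 0.0048, -0.1439]
[-0.1226, -0.0045, 0.0048, -0.1773]
```

View pics/s1.png

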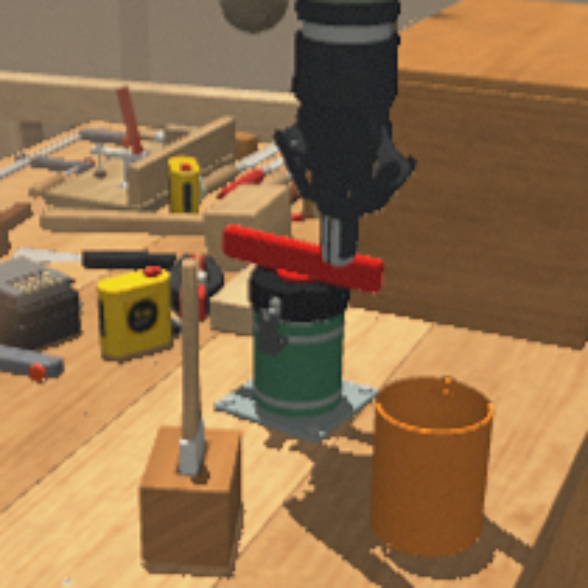

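The shut fingers (about 338, 240 in the crop) stand on the near side of the bar's near end, with the tips just below its top edge. They are ready to push.

carry_out(
  deltas=[
    [[-0.0328,-0.009,0.006,-0.044],[-0.0553,-0.0114,0.006,-0.077],[-0.078,-0.0115,0.006,-0.11],[-0.1,-0.009,0.006,-0.144],[-0.115,-0.007,0.006,-0.165]],
  ],
)

```text
clock: 3.02
position: [0.4896, -0.2202, 0.1471]
tool_rot: [[-0.138, 0.99, 0.003], [0.99, 0.138, -0.002], [-0.002, 0.002, -1.0]]
contact_force: [-0.6, 0.8, -0.6]
gripper_width: -0.001
gripper_force: 0.0
```

```bash
cat >> h.py <<'E'
def bar(k,zt=.147):
    o=[]
    for n in("top","scene"):
        p,D=cams.grab_frame(n);np.savez(f"{n}{k}.npz",p=p,d=D);H=hsv(p)
        m=((H[...,0]<8)|(H[...,0]>172))&(H[...,1]>170)&(H[...,2]>60)
        P,uv=cloud(n,D,m);P=P[(np.abs(P[:,2]-zt)<.006)&(np.hypot(*(P[:,:2]-C).T)<.1)] if zt>.1 else P[(np.abs(P[:,2]-zt)<.006)]
        c,(w,h),a=cv2.minAreaRect(np.float32(P[:,:2]*1000));a=a if w>h else a+90
        print(n,len(P),"c",np.round(c,1),"size",round(w),round(h),"yaw",round((a+90)%180-90,1),"z",P[:,2].mean())
E
python3 -c "
from h import *
go(push(20));bar(1)"
```

```text
t 3.025 pos [ 0.4896 -0.2202  0.1471] yaw 97.95 q [-33.4  11.7  98.4  -0.   69.7 -41.4] w -0.0007475396292619127 F [-0.6  0.8 -0.6]
[-0.0152, -0.0029, 0.0003, -0.0225]
top 2 c [ 596.8 -238.1] size 32 0 yaw -33.3 z 0.14486015417065157
scene 261 c [ 554.8 -229.2] size 15 146 yaw -8.1 z 0.14557220214412825
```

```bash
python3 -c "
from h import *
a=load('scene',1)[0];b=load('top',1)[0]
f=lambda p,x,y:cv2.resize(p[y:y+130,x:x+130,::-1],(400,400))
cv2.imwrite('pics/s2.png',np.hstack([f(a,270,110),f(b,310,140)]))
s=monitor.get_state();print(s['contact_force'],s['clock'])"
```

```text
[ 0.0594 -0.4219 -0.7478] 3.125
```

View pics/s2.png

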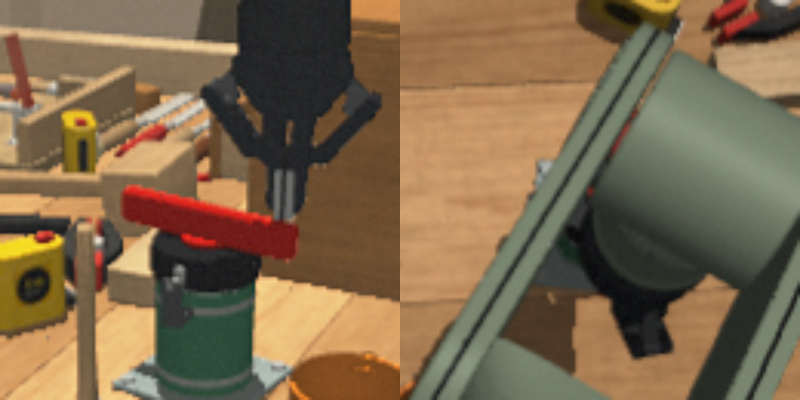

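```bash
python3 -c "
from h import *
i=cams.camera_info('scene');k,d=K(i);R=np.array(i['R']);t=np.array(i['t'])
for P in([.5046,-.1889],[.4896,-.2202]):
  for z in(.147,.137,.125):
    print(P,z,cv2.projectPoints(np.array([[*P,z]]),cv2.Rodrigues(R)[0],t,k,d)[0].ravel())
p,D=load('scene',1)
c,r=rays('scene',[(u,v) for v in range(164,196,2) for u in (360,363)])
j=0
for v in range(164,196,2):
  for u in(360,363):
    print(u,v,p[v,u],(c+r[j]*D[v,u]),end=' | ');j+=1
  print()
"
```

```text
[0.5046, -0.1889] 0.147 [350.4696 186.4171]
[0.5046, -0.1889] 0.137 [350.3178 190.7293]
[0.5046, -0.1889] 0.125 [350.1372 195.8567]
[0.4896, -0.2202] 0.147 [362.209  182.7859]
[0.4896, -0.2202] 0.137 [362.0124 187.024 ]
[0.4896, -0.2202] 0.125 [361.7785 192.0644]
360 164 [44 42 44] [ 0.4954 -0.2168  0.1905] | 363 164 [39 37 39] [ 0.4876 -0.2141  0.1925] | 
360 166 [109 111 105] [ 0.4924 -0.2091  0.1889] | 363 166 [98 99 97] [ 0.4869 -0.2127  0.1886] | 
360 168 [115 114 110] [ 0.4923 -0.2095  0.1842] | 363 168 [104 103 100] [ 0.4866 -0.2125  0.1842] | 
360 170 [111 112 109] [ 0.4924 -0.2104  0.1794] | 363 170 [105 106 102] [ 0.4857 -0.2106  0.1804] | 
360 172 [113 114 109] [ 0.4921 -0.2099  0.175 ] | 363 172 [105 105 103] [ 0.4867 -0.214   0.1746] | 
360 174 [115 116 111] [ 0.493  -0.2131  0.1692] | 363 174 [106 108 103] [ 0.4857 -0.2117  0.1709] | 
360 176 [110 112 108] [ 0.4915 -0.2094  0.1661] | 363 176 [107 108 103] [ 0.487  -0.2159  0.1647] | 
360 178 [103 105 101] [ 0.492  -0.2115  0.1607] | 363 178 [107 108 104] [ 0.4853 -0.2118  0.1618] | 
360 180 [89 96 92] [ 0.4917 -0.2112  0.1563] | 363 180 [104 107 105] [ 0.4863 -0.2153  0.1558] | 
360 182 [103  21  21] [ 0.4941 -0.2182  0.1488] | 363 182 [116  67  53] [ 0.4888 -0.2229  0.148 ] | 
360 184 [118  25  24] [ 0.4931 -0.2161  0.145 ] | 363 184 [117  31  27] [ 0.4867 -0.2176  0.1456] | 
360 186 [113  25  22] [ 0.4922 -0.2141  0.1412] | 363 186 [117  30  25] [ 0.4854 -0.2144  0.1422] | 
360 188 [115  28  27] [ 0.4924 -0.2152  0.136 ] | 363 188 [118  27  23] [ 0.4855 -0.2154  0.1371] | 
360 190 [116  30  27] [ 0.4917 -0.214   0.1318] | 363 190 [118  31  26] [ 0.4847 -0.2138  0.1332] | 
360 192 [113  24  22] [ 0.4913 -0.2135  0.1273] | 363 192 [117  28  29] [ 0.4852 -0.2159  0.1276] | 
360 194 [102  60  38] [ 0.5739 -0.4424  0.0207] | 363 194 [164  89  59] [ 0.4858 -0.2181  0.1219] |
```

The depth shows the shut fingers ending at about z 0.15, so they passed over the bar without touching. The real tips are higher than the stated 22 mm ahead of the TCP. I'll back off and measure where they really are.

```bash
python3 -c "
from h import *
x,y,z,w=push(-16); go((.4896,-.2202,.17,98),(x,y,.17,w),(x,y,.16,w))"
```

```text
t 3.125 pos [ 0.4896 -0.2203  0.147 ] yaw 97.78 q [-33.5  11.7  98.4  -0.   69.7 -41.2] w 0.00025138331355290764 F [ 0.1 -0.4 -0.7]
[0.0, 0.0002, -0.0768, -0.0012]
[0.0996, 0.0659, -0.0769, 0.1765]
[0.0997, 0.0658, -0.0435, 0.1765]
```

carry_out(
  deltas=[
    [[0,0,-0.077,0],[0.04,0.025,-0.077,0.06],[0.08,0.05,-0.077,0.12],[0.1,0.066,-0.077,0.176],[0.1,0.066,-0.077,0.176],[0.1,0.066,-0.077,0.176]],
  ],
)

```text
clock: 3.88
position: [0.5045, -0.1871, 0.169]
tool_rot: [[0.403, 0.915, 0.001], [0.915, -0.403, -0.001], [-0.0, 0.001, -1.0]]
contact_force: [-0.2, -0.3, 0.3]
gripper_width: 0.002
gripper_force: 0.0
```

```bash
python3 -c "
from h import *
s=monitor.get_state();x,y,z=s['position'];print(x,y,z)
p,D=cams.grab_frame('scene');np.savez('scene2.npz',p=p,d=D)
P,uv=cloud('scene',D);H=hsv(p)[uv[:,1],uv[:,0]]
m=(np.hypot(P[:,0]-x,P[:,1]-y)<.03)&(P[:,2]>.1)&(H[:,1]<110);Q=P[m];o=Q[:,2].argsort()
print(len(Q),np.c_[Q,uv[m]][o[:14]]);print('col means',[(round(a,3),np.mean(Q[np.abs(Q[:,2]-a)<.004],0),np.ptp(Q[np.abs(Q[:,2]-a)<.004],axis=0)) for a in(.18,.2)])
go((x,y,.127,66))"
```

```text
0.5045158980361433 -0.18712516958641853 0.1690093312732686
1270 [[  0.5307  -0.2013   0.1004 341.     202.    ]
 [  0.5188  -0.2133   0.1005 348.     201.    ]
 [  0.5227  -0.2109   0.1006 346.     201.    ]
 [  0.5204  -0.2113   0.1009 347.     201.    ]
 [  0.5321  -0.1987   0.1012 340.     202.    ]
 [  0.5161  -0.2126   0.1013 349.     201.    ]
 [  0.5239  -0.208    0.1015 345.     201.    ]
 [  0.5255  -0.2061   0.102  344.     201.    ]
 [  0.5265  -0.2025   0.1032 343.     201.    ]
 [  0.53    -0.1995   0.1037 341.     201.    ]
 [  0.532   -0.1984   0.1037 340.     201.    ]
 [  0.5198  -0.2096   0.1041 347.     200.    ]
 [  0.5257  -0.2062   0.1043 344.     200.    ]
 [  0.5232  -0.2061   0.1049 345.     200.    ]]
col means [(0.18, array([ 0.5049, -0.1816,  0.1799]), array([0.0236, 0.0175, 0.0078])), (0.2, array([ 0.5033, -0.1803,  0.2   ]), array([0.0306, 0.0136, 0.0077]))]
t 3.925 pos [ 0.5044 -0.1872  0.1688] yaw 66.22 q [-29.6  10.5  97.1  -0.   72.4  -5.8] w -0.0003227066235002035 F [-0.7  0.8 -0.5]
[0.0004, 0.0003, 0.1394, 0.0012]
```

```bash
python3 -c "
from h import *
p,D=load('scene',2);x,y=.5045,-.187
P,uv=cloud('scene',D);H=hsv(p)[uv[:,1],uv[:,0]]
m=(np.abs(P[:,0]-x)<.02)&(np.abs(P[:,1]-y)<.015)&(P[:,2]>.13)&(H[:,1]<110);Q=P[m];o=Q[:,2].argsort()
print(np.c_[Q,uv[m]][o[:30:2]],np.histogram(Q[:,2],np.arange(.13,.2,.005)))"
```

```text
[[  0.4988  -0.1919   0.1753 354.     174.    ]
 [  0.5033  -0.1806   0.1761 350.     175.    ]
 [  0.5129  -0.1817   0.1763 346.     174.    ]
 [  0.4973  -0.1939   0.1771 355.     173.    ]
 [  0.5039  -0.1764   0.1773 349.     175.    ]
 [  0.4987  -0.1916   0.1777 354.     173.    ]
 [  0.5016  -0.1818   0.1782 351.     174.    ]
 [  0.507   -0.1783   0.1784 348.     174.    ]
 [  0.504   -0.1763   0.1796 349.     174.    ]
 [  0.5133  -0.1823   0.1806 346.     172.    ]
 [  0.5067  -0.1774   0.181  348.     173.    ]
 [  0.5026  -0.1783   0.1814 350.     173.    ]
 [  0.4929  -0.1878   0.1821 356.     172.    ]
 [  0.5158  -0.1828   0.1822 345.     171.    ]
 [  0.494   -0.1847   0.1829 355.     172.    ]] (array([ 0,  0,  0,  0,  0,  0,  0,  0,  0, 18, 24, 25, 33, 34]), array([0.13 , 0.135, 0.14 , 0.145, 0.15 , 0.155, 0.16 , 0.165, 0.17 ,
       0.175, 0.18 , 0.185, 0.19 , 0.195, 0.2  ]))
```

The shut tips measure z≈0.175–0.176 with the TCP at 0.169. That puts them about 6 mm behind the TCP rather than 22 mm ahead, so I'll use a tool offset of −28 mm.

```bash
sed -i 's/np.array(t\[:3\])-p)/np.array(t[:3])-p-[0,0,.028])/' h.py; python3 -c "
from h import *
x,y,z,w=push(-16); go((x,y,.149,w),*[push(t,.149) for t in(-6,0,6,12,18)])"
```

```text
t 3.925 pos [ 0.5044 -0.1872  0.1688] yaw 66.22 q [-29.6  10.5  97.1  -0.   72.4  -5.8] w -0.0003227066235002035 F [-0.7  0.8 -0.5]
[-0.0013, 0.0031, 0.1594, 0.0012]
[-0.0381, -0.0049, 0.1594, -0.0543]
[-0.0607, -0.0065, 0.1594, -0.0877]
[-0.0833, -0.0059, 0.1594, -0.121]
[-0.1057, -0.0028, 0.1594, -0.1543]
[-0.1277, 0.0026, 0.1594, -0.1877]
```

Here z is the true height, so 0.149 puts the tips at about 0.127.

carry_out(
  deltas=[
    [[0,0.003,0.04,0],[0,0.003,0.08,0],[0,0.003,0.12,0],[0,0.003,0.159,0],[0,0.003,0.159,0],[0,0.003,0.159,0]],
  ],
)

```text
clock: 4.68
position: [0.5054, -0.1874, 0.1209]
tool_rot: [[0.404, 0.915, 0.0], [0.915, -0.404, -0.0], [-0.0, 0.0, -1.0]]
contact_force: [-0.3, 0.7, 0.4]
gripper_width: 0.001
gripper_force: 0.0
```

```bash
python3 -c "
from h import *
go(*[push(t,.149) for t in(-6,0,6,12,18,24)])
x,y=monitor.get_state()['position'][:2]
p,D=cams.grab_frame('scene');P,uv=cloud('scene',D);H=hsv(p)[uv[:,1],uv[:,0]]
m=(np.abs(P[:,0]-x)<.02)&(np.abs(P[:,1]-y)<.015)&(P[:,2]>.1)&(H[:,1]<110);Q=P[m];o=Q[:,2].argsort();print(Q[o[:20:3]])"
```

```text
t 4.675 pos [ 0.5054 -0.1874  0.1209] yaw 66.14 q [-29.5  13.9  99.2   0.   66.9  -5.7] w 0.001303691091808937 F [-0.3  0.7  0.4]
[-0.0389, -0.0081, -0.0002, -0.0548]
[-0.0615, -0.0097, -0.0002, -0.0881]
[-0.0841, -0.009, -0.0002, -0.1214]
[-0.1065, -0.0059, -0.0002, -0.1548]
[-0.1285, -0.0005, -0.0002, -0.1881]
[-0.1498, 0.0071, -0.0002, -0.2214]
[[ 0.4991 -0.1915  0.1271]
 [ 0.5001 -0.1881  0.1281]
 [ 0.5009 -0.1844  0.1294]
 [ 0.5159 -0.1812  0.1302]
 [ 0.5132 -0.1804  0.131 ]
 [ 0.5104 -0.179   0.132 ]
 [ 0.5076 -0.1778  0.133 ]]
```

The tips measure at z 0.127, with the bar spanning 0.119–0.147. Now the hard push.

carry_out(
  deltas=[
    [[-0.039,-0.008,0,-0.055],[-0.0615,-0.01,0,-0.088],[-0.084,-0.009,0,-0.121],[-0.1065,-0.006,0,-0.155],[-0.1065,-0.006,0,-0.155]],
  ],
)

```text
clock: 5.35
position: [0.4905, -0.2136, 0.1212]
tool_rot: [[-0.071, 0.997, -0.0], [0.997, 0.071, 0.004], [0.004, 0.0, -1.0]]
contact_force: [-0.4, 5.9, 1.7]
gripper_width: 0.001
gripper_force: 2.8
```

```bash
python3 -c "
from h import *
go(*[push(t,.149) for t in(18,24)]);bar(3)"
```

```text
t 5.35 pos [ 0.4905 -0.2136  0.1212] yaw 94.06 q [-32.9  13.5  99.7   0.2  67.  -37.1] w 0.0005430301729837031 F [-0.4  5.9  1.7]
[-0.0296, -0.0049, 0.0005, -0.033]
[-0.052, -0.008, 0.0004, -0.0663]
top 0 c [0. 0.] size 0 0 yaw -90.0 z nan
scene 236 c [ 553.4 -231.6] size 14 146 yaw -1.9 z 0.14641581603986664h.py:40: RuntimeWarning: Mean of empty slice.
  print(n,len(P),"c",np.round(c,1),"size",round(w),round(h),"yaw",round((a+90)%180-90,1),"z",P[:,2].mean())
  ret = ret.dtype.type(ret / rcount)
```

```bash
cat >> h.py <<'E'
def rel(frm,*tg):
    y=np.radians(frm[3]);c,s=np.cos(y),np.sin(y);R=np.array([[c,s,0],[s,-c,0],[0,0,-1]])
    for t in tg: print([round(float(v),3) for v in (*(R.T@(np.array(t[:3])-frm[:3])/.3),-((t[3]-frm[3]+180)%360-180)/180)])
E
python3 -c "
from h import *
rel(push(12),*[push(t) for t in(18,24,30,36)])"
```

```text
[-0.022, -0.005, 0.0, -0.033]
[-0.044, -0.009, 0.0, -0.067]
[-0.067, -0.009, 0.0, -0.1]
[-0.09, -0.008, 0.0, -0.133]
```

carry_out(
  deltas=[
    [[-0.022,-0.005,0,-0.033],[-0.044,-0.009,0,-0.067],[-0.067,-0.009,0,-0.1],[-0.067,-0.009,0,-0.1]],
  ],
)

```text
clock: 5.95
position: [0.4898, -0.2366, 0.1216]
tool_rot: [[-0.374, 0.928, 0.001], [0.928, 0.374, -0.001], [-0.001, 0.001, -1.0]]
contact_force: [-0.5, -0.1, 0.1]
gripper_width: 0.007
gripper_force: 0.0
```

```bash
python3 -W ignore -c "
from h import *
go(push(30,.149));bar(4)"
```

```text
t 5.95 pos [ 0.4898 -0.2366  0.1216] yaw 111.94 q [-34.9  14.4  98.5  -0.   67.  -56.8] w 0.007012080391920331 F [-0.5 -0.1  0.1]
[0.0021, -0.0006, 0.0018, -0.0003]
top 119 c [ 602.7 -212.7] size 43 15 yaw 22.4 z 0.1463430486983498
scene 247 c [ 566.4 -226.9] size 120 17 yaw 21.2 z 0.14548910833631976
```

Broken loose: the bar now sits at about 22°, which is a 30° turn. Next I'll pinch it at the centre and turn it on.

```bash
python3 -W ignore -c "
from h import *
go((*push(26)[:2],.149,112),(*push(26)[:2],.215,112),(*C,.215,22),(*C,.147,22))"
```

```text
t 6.05 pos [ 0.4895 -0.236   0.1212] yaw 111.94 q [-34.9  14.4  98.6   0.   67.  -56.8] w -0.0019216703227963757 F [ 0.3  0.8 -1. ]
[0.0142, 0.0044, 0.0007, -0.0003]
[0.0141, 0.0045, -0.2193, -0.0003]
[-0.0633, 0.2063, -0.2192, 0.4997]
[-0.0632, 0.2062, 0.0075, 0.4997]
```

carry_out(
  deltas=[
    [[0.014,0.0045,0,0],[0.014,0.0045,-0.1,0],[0.014,0.0045,-0.22,0],[-0.01,0.07,-0.22,0.055],[-0.03,0.14,-0.22,0.11],[-0.063,0.206,-0.22,0.17],[-0.063,0.206,-0.22,0.23],[-0.063,0.206,-0.22,0.29],[-0.063,0.206,-0.22,0.35],[-0.063,0.206,-0.22,0.41],[-0.063,0.206,-0.22,0.46],[-0.063,0.206,-0.22,0.5]],
  ],
)

```text
clock: 7.55
position: [0.5536, -0.2296, 0.1867]
tool_rot: [[0.929, 0.371, -0.0], [0.371, -0.929, 0.0], [-0.0, -0.0, -1.0]]
contact_force: [-0.4, 0.6, 0.6]
gripper_width: -0.002
gripper_force: 0.0
```

carry_out(
  deltas=[
    [[0,0,0,0],[0,0,0,0],[0,0,0,0]],
  ],
  fingers=0.55,
)

```text
clock: 7.92
position: [0.5537, -0.2302, 0.1868]
tool_rot: [[0.927, 0.376, 0.0], [0.376, -0.927, 0.0], [0.0, -0.0, -1.0]]
contact_force: [-0.4, -0.9, 0.4]
gripper_width: 0.55
gripper_force: 0.0
```

```bash
python3 -W ignore -c "
from h import *
go((*C,.147,22));bar(5)"
```

```text
t 7.925 pos [ 0.5537 -0.2302  0.1868] yaw 22.09 q [-30.8  16.7  87.1   0.   76.2  37.1] w 0.5498709302721024 F [-0.4 -0.9  0.4]
[0.0006, 0.0014, 0.226, 0.0005]
top 177 c [ 571.8 -225.1] size 110 15 yaw 22.2 z 0.14616365677638385
scene 284 c [ 555.1 -231.5] size 145 17 yaw 21.7 z 0.14550417523477827
```

carry_out(
  deltas=[
    [[0,0,0.06,0],[0,0,0.12,0],[0,0,0.18,0],[0,0,0.226,0],[0,0,0.226,0],[0,0,0.226,0]],
  ],
)

```text
clock: 8.78
position: [0.5541, -0.2305, 0.1193]
tool_rot: [[0.927, 0.375, 0.001], [0.375, -0.927, -0.0], [0.001, 0.001, -1.0]]
contact_force: [-0.1, 0.1, 0.1]
gripper_width: 0.548
gripper_force: 0.0
```

carry_out(
  deltas=[
    [[0,0,0,0],[0,0,0,0],[0,0,0,0],[0,0,0,0],[0,0,0,0]],
  ],
  fingers=0,
  grip_force=50,
)

```text
clock: 9.4
position: [0.5544, -0.2308, 0.1201]
tool_rot: [[0.927, 0.375, 0.002], [0.375, -0.927, -0.001], [0.001, 0.002, -1.0]]
contact_force: [-0.2, 0.1, 5.0]
gripper_width: 0.178
gripper_force: 50.5
```

carry_out(
  deltas=[
    [[0,0,0,-0.05],[0,0,0,-0.1],[0,0,0,-0.15],[0,0,0,-0.2],[0,0,0,-0.25],[0,0,0,-0.3],[0,0,0,-0.35],[0,0,0,-0.4],[0,0,0,-0.45],[0,0,0,-0.5],[0,0,0,-0.528],[0,0,0,-0.528]],
  ],
)

```text
clock: 10.9
position: [0.5545, -0.2306, 0.1201]
tool_rot: [[-0.456, 0.89, 0.002], [0.89, 0.456, -0.001], [-0.002, 0.001, -1.0]]
contact_force: [0.3, -0.2, 4.5]
gripper_width: 0.175
gripper_force: 50.5
```

```bash
python3 -W ignore -c "
from h import *
go((*C,.23,117));bar(6)"
```

```text
t 10.9 pos [ 0.5545 -0.2306  0.1201] yaw 117.11 q [-30.8  20.7  90.3   0.   68.8 -58. ] w 0.17486427576183755 F [ 0.3 -0.2  4.5]
[0.0007, -0.0009, -0.2729, 0.0006]
top 51 c [ 547.2 -212.8] size 21 13 yaw 63.1 z 0.14662920900437942
scene 153 c [ 555.9 -231.5] size 16 151 yaw -62.5 z 0.14692577949412153
```

The bar reads 117.5°, so θ≈125°, inside the 110–140° lift-off window. Lifting now.

carry_out(
  deltas=[
    [[0,0,-0.03,0],[0,0,-0.06,0],[0,0,-0.09,0],[0,0,-0.13,0],[0,0,-0.18,0],[0,0,-0.23,0],[0,0,-0.27,0],[0,0,-0.27,0]],
  ],
)

```text
clock: 12.0
position: [0.5546, -0.2308, 0.2018]
tool_rot: [[-0.455, 0.89, 0.003], [0.89, 0.455, -0.002], [-0.003, 0.002, -1.0]]
contact_force: [-0.0, 0.7, -1.5]
gripper_width: 0.177
gripper_force: 49.5
```

```bash
python3 -W ignore -c "
from h import *
C=C*0
go((.425,-.295,.229,117),(.425,-.295,.08,117),(.425,-.295,.0545,117))
n='scene';p,D=cams.grab_frame(n);H=hsv(p);m=((H[...,0]<8)|(H[...,0]>172))&(H[...,1]>170)&(H[...,2]>60)
P,uv=cloud(n,D,m);P=P[np.hypot(P[:,0]-.554,P[:,1]+.23)<.1];print(np.percentile(P[:,2],[2,50,98]))
P,uv=cloud('top',load('top',0)[1]);q=P[np.hypot(P[:,0]-.425,P[:,1]+.295)<.075];print('spot z',np.percentile(q[:,2],[1,50,99]))"
```

```text
t 12.0 pos [ 0.5546 -0.2308  0.2018] yaw 117.08 q [-30.8  15.9  86.3   0.   77.6 -57.9] w 0.17723196433444577 F [-0.   0.7 -1.5]
[0.006, -0.482, 0.002, 0.0005]
[0.0074, -0.4829, 0.4986, 0.0005]
[0.0076, -0.4831, 0.5836, 0.0005]
[0.2024 0.2253 0.2306]
spot z [-0.0039  0.0001  0.0042]
```

carry_out(
  deltas=[
    [[0.001,-0.1,0,0],[0.003,-0.22,0,0],[0.005,-0.34,0,0],[0.006,-0.44,0,0],[0.006,-0.482,0,0],[0.006,-0.482,0.1,0],[0.006,-0.482,0.22,0],[0.007,-0.482,0.34,0],[0.007,-0.482,0.45,0],[0.007,-0.482,0.53,0],[0.007,-0.482,0.57,0],[0.007,-0.482,0.57,0]],
  ],
)

```text
clock: 13.55
position: [0.4243, -0.2941, 0.0287]
tool_rot: [[-0.455, 0.89, -0.0], [0.89, 0.455, 0.0], [0.0, 0.0, -1.0]]
contact_force: [0.4, 0.3, -1.4]
gripper_width: 0.172
gripper_force: 50.0
```

carry_out(
  deltas=[
    [[0,0,0.008,0],[0,0,0.016,0],[0,0,0.02,0],[0,0,0.02,0]],
  ],
)

```text
clock: 14.05
position: [0.425, -0.2951, 0.0268]
tool_rot: [[-0.455, 0.89, 0.001], [0.89, 0.455, -0.001], [-0.002, 0.0, -1.0]]
contact_force: [-5.1, 4.7, 19.9]
gripper_width: 0.176
gripper_force: 53.0
```

carry_out(
  deltas=[
    [[0,0,-0.01,0],[0,0,-0.01,0]],
  ],
)

```text
clock: 14.3
position: [0.4247, -0.295, 0.0269]
tool_rot: [[-0.455, 0.89, 0.002], [0.89, 0.455, -0.002], [-0.002, 0.001, -1.0]]
contact_force: [0.9, -0.9, 4.6]
gripper_width: 0.176
gripper_force: 50.8
```

carry_out(
  deltas=[
    [[0,0,0,0],[0,0,0,0],[0,0,0,0],[0,0,-0.1,0],[0,0,-0.2,0],[0,0,-0.35,0],[0,0,-0.5,0],[0,0,-0.7,0],[0,0,-0.85,0],[0,0,-0.85,0]],
  ],
  fingers=0.5,
)

```text
clock: 15.55
position: [0.426, -0.2962, 0.2862]
tool_rot: [[-0.455, 0.89, 0.007], [0.89, 0.455, -0.007], [-0.01, 0.003, -1.0]]
contact_force: [1.3, -0.0, -0.7]
gripper_width: 0.5
gripper_force: 0.0
```

```bash
python3 -W ignore -c "
from h import *
import h
bar(7,.054)
# brush, stand: from first clean frames
for n in('top','scene'):
    p,D=load(n);P,uv=cloud(n,D)
    for lo,hi in((.08,.10),(.13,.15),(.15,.17),(.17,.19),(.19,.215)):
        q=P[(np.hypot(P[:,0]-.543,P[:,1]+.023)<.03)&(P[:,2]>lo)&(P[:,2]<hi)]
        print(n,lo,len(q),q.mean(0),cv2.minAreaRect(np.float32(q[:,:2]*1000)) if len(q)>4 else '')
go((.543,-.023,.32,110))
"
```

```text
top 174 c [ 409.7 -263.8] size 15 78 yaw -61.8 z 0.053198762621425644
scene 200 c [ 426.4 -295.2] size 15 150 yaw -62.5 z 0.05384888771904846
top 0.08 49 [ 0.5413 -0.0224  0.0878] ((543.1503295898438, -21.6008243560791), (10.051506996154785, 38.06733703613281), 21.321910858154297)
top 0.13 16 [ 0.5395 -0.023   0.1388] ((539.3816528320312, -23.073135375976562), (1.277793288230896, 14.547981262207031), 19.227449417114258)
top 0.15 20 [ 0.5401 -0.0235  0.1607] ((540.564697265625, -22.828697204589844), (3.3337576389312744, 18.637611389160156), 22.857980728149414)
top 0.17 24 [ 0.5406 -0.0221  0.1813] ((543.0247802734375, -21.587512969970703), (8.052647590637207, 18.396188735961914), 21.413272857666016)
top 0.19 46 [ 0.5424 -0.022   0.2024] ((542.7274780273438, -22.08612823486328), (13.967765808105469, 10.983942031860352), 82.07759857177734)
scene 0.08 82 [ 0.5388 -0.0136  0.0887] ((542.2303466796875, -21.693798065185547), (11.40147876739502, 38.981021881103516), 14.260173797607422)
scene 0.13 58 [ 0.5407 -0.0171  0.1401] ((540.563720703125, -18.385284423828125), (11.97462272644043, 8.636527061462402), 50.27907180786133)
scene 0.15 57 [ 0.5402 -0.0165  0.1599] ((541.51953125, -18.600412368774414), (8.17962646484375, 13.497151374816895), 15.547174453735352)
scene 0.17 72 [ 0.5409 -0.0168  0.18  ] ((540.0444946289062, -19.690574645996094), (17.339111328125, 9.945777893066406), 69.10655212402344)
scene 0.19 71 [ 0.5419 -0.0187  0.1993] ((543.3677368164062, -21.00069808959961), (9.875598907470703, 15.408283233642578), 19.617929458618164)
t 15.65 pos [ 0.4239 -0.2941  0.2808] yaw 117.08 q [-44.4   2.3  92.5   0.   85.2 -71.5] w 0.4975877158495278 F [ 0.8  0.4 -0.8]
[0.6239, 0.765, -0.0372, 0.0393]
```

The cap stands upright on the bench at (0.426, −0.295), with its bar top at z 0.054. The brush is upright at (0.543, −0.022), with its thickness along about 20.5°. Next I'll grasp it.

```bash
python3 -W ignore -c "
from h import *
go((.543,-.022,.309,110.5),(.543,-.022,.18,110.5))"
```

```text
t 15.65 pos [ 0.4239 -0.2941  0.2808] yaw 117.08 q [-44.4   2.3  92.5   0.   85.2 -71.5] w 0.4975877158495278 F [ 0.8  0.4 -0.8]
[0.6269, 0.7665, -0.0005, 0.0366]
[0.6269, 0.7665, 0.4295, 0.0366]
```

carry_out(
  deltas=[
    [[0.1,0.12,0,0.006],[0.2,0.25,0,0.012],[0.31,0.38,0,0.018],[0.42,0.51,0,0.024],[0.53,0.65,0,0.03],[0.6,0.73,0,0.036],[0.627,0.7665,0,0.0366],[0.627,0.7665,0,0.0366],[0.627,0.7665,0,0.0366]],
  ],
)

```text
clock: 16.77
position: [0.5425, -0.0232, 0.2803]
tool_rot: [[-0.349, 0.937, -0.001], [0.937, 0.349, -0.0], [0.0, -0.001, -1.0]]
contact_force: [0.4, -0.3, -0.1]
gripper_width: 0.5
gripper_force: 0.0
```

```bash
python3 -W ignore -c "
from h import *
go((.543,-.022,.18,110.5))
p,D=cams.grab_frame('scene')
cv2.imwrite('pics/s3.png',cv2.resize(p[90:310,230:450,::-1],None,fx=2.5,fy=2.5))"
```

```text
t 16.775 pos [ 0.5425 -0.0232  0.2803] yaw 110.42 q [-11.6   5.8  88.8  -0.   85.4 -32. ] w 0.5002131733634121 F [ 0.4 -0.3 -0.1]
[0.0031, 0.0035, 0.4277, -0.0004]
```

View pics/s3.png

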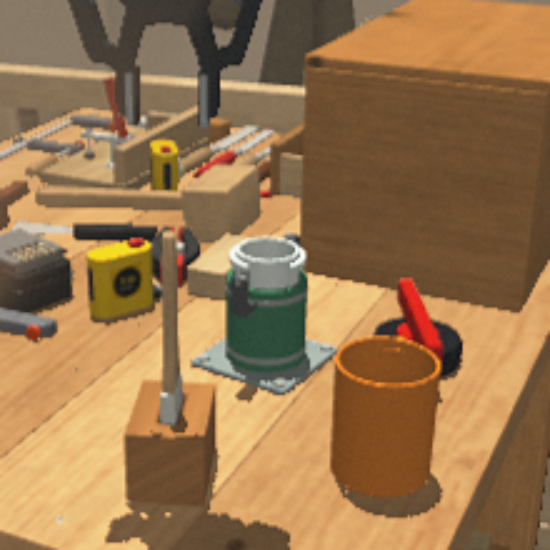

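The pot is open, with its mouth at about (268, 250) in the crop. The cap stands upright behind the mug, and the open fingers at columns 130 and 207 straddle the brush top at 168.

carry_out(
  deltas=[
    [[0.003,0.003,0.1,0],[0.003,0.003,0.2,0],[0.003,0.003,0.3,0],[0.003,0.003,0.38,0],[0.003,0.003,0.428,0],[0.003,0.003,0.428,0],[0.003,0.003,0.428,0]],
  ],
)

```text
clock: 17.7
position: [0.5445, -0.0214, 0.1538]
tool_rot: [[-0.35, 0.937, 0.002], [0.937, 0.35, -0.0], [-0.001, 0.002, -1.0]]
contact_force: [0.2, -0.8, 0.7]
gripper_width: 0.5
gripper_force: 0.0
```

carry_out(
  deltas=[
    [[0,0,0,0],[0,0,0,0],[0,0,0,0],[0,0,0,0]],
  ],
  fingers=0,
  grip_force=40,
)

```text
clock: 18.2
position: [0.5443, -0.0211, 0.1536]
tool_rot: [[-0.35, 0.937, 0.002], [0.937, 0.35, -0.0], [-0.001, 0.001, -1.0]]
contact_force: [-1.3, -1.3, 5.8]
gripper_width: 0.109
gripper_force: 39.7
```

```bash
python3 -W ignore -c "
from h import *
for n in('top','scene'):
    p,D=cams.grab_frame(n);P,uv=cloud(n,D);H=hsv(p)[uv[:,1],uv[:,0]]
    q=P[(np.hypot(P[:,0]-.554,P[:,1]+.2305)<.045)&(np.abs(P[:,2]-.115)<.004)&(H[:,1]<80)]
    print(n,len(q),cv2.minEnclosingCircle(np.float32(q[:,:2]*1000)),q[:,2].mean(), cv2.minAreaRect(np.float32(q[:,:2]*1000)))
go((.543,-.022,.18,110.5))"
```

```text
top 169 ((554.9375, -230.44479370117188), 43.69350051879883) 0.11444907240791385 ((553.752197265625, -230.9460906982422), (64.85234069824219, 65.24736022949219), 40.308109283447266)
scene 155 ((554.9900512695312, -230.43112182617188), 43.72011184692383) 0.11406606245496703 ((555.5020751953125, -230.91233825683594), (68.85395050048828, 62.43608474731445), 47.3989143371582)
t 18.3 pos [ 0.5443 -0.0211  0.1536] yaw 110.5 q [-11.3  12.2  97.   -0.   70.7 -31.8] w 0.11353175256621967 F [-1.3  0.   5.4]
[-0.0014, -0.0051, 0.0053, -0.0]
```

carry_out(
  deltas=[
    [[0,0,-0.06,0],[0,0,-0.12,0],[0,0,-0.2,0],[0,0,-0.3,0],[0,0,-0.4,0],[0,0,-0.45,0],[0,0,-0.45,0],[0,0,-0.45,0]],
  ],
)

```text
clock: 19.3
position: [0.5428, -0.0208, 0.2862]
tool_rot: [[-0.35, 0.937, -0.003], [0.937, 0.35, 0.001], [0.001, -0.002, -1.0]]
contact_force: [-0.3, -0.6, -1.3]
gripper_width: 0.107
gripper_force: 39.0
```

```bash
cat >> h.py <<'E'
def brush():
    s=monitor.get_state();x,y,z=s["position"]
    for n in("top","scene"):
        p,D=cams.grab_frame(n);P,uv=cloud(n,D)
        q=P[(np.hypot(P[:,0]-x,P[:,1]-y)<.035)&(P[:,2]<z-.03)&(P[:,2]>.121)]
        if len(q)<9: print(n,len(q));continue
        print(n,len(q),"zmin",q[:,2].min())
        for lo in np.arange(.12,.30,.02):
            b=q[(q[:,2]>=lo)&(q[:,2]<lo+.02)]
            if len(b)>6: print(round(lo,2),len(b),b.mean(0),cv2.minAreaRect(np.float32(b[:,:2]*1000)))
E
python3 -W ignore -c "
from h import *
brush();go((.5545,-.2305,.315,110.5))"
```

```text
top 34 zmin 0.15589317406347436
0.2 17 [ 0.5466 -0.0378  0.2118] ((548.3966064453125, -37.87484359741211), (5.736182689666748, 10.330873489379883), 88.35233306884766)
scene 439 zmin 0.1493579570795311
0.14 36 [ 0.5373 -0.0105  0.1551] ((537.8400268554688, -18.949546813964844), (9.461353302001953, 33.184669494628906), 1.417083501815796)
0.16 82 [ 0.5373 -0.0113  0.1697] ((538.351318359375, -20.67296028137207), (8.737933158874512, 36.94685745239258), 5.49026346206665)
0.18 84 [ 0.537  -0.0104  0.1904] ((541.7013549804688, -19.138057708740234), (11.131827354431152, 38.990108489990234), 20.359886169433594)
0.2 101 [ 0.5368 -0.0105  0.2104] ((541.1366577148438, -17.553651809692383), (11.424065589904785, 34.26571273803711), 19.96331024169922)
0.22 79 [ 0.5384 -0.0132  0.2303] ((540.3561401367188, -18.12264633178711), (8.595693588256836, 27.738250732421875), 10.94180679321289)
0.24 57 [ 0.5397 -0.0152  0.2479] ((542.3087768554688, -20.81229019165039), (8.79864501953125, 20.546279907226562), 21.351564407348633)
t 19.4 pos [ 0.5427 -0.0208  0.2858] yaw 110.49 q [-11.3   5.7  88.3   0.   86.2 -31.8] w 0.11156231929659519 F [-0.7  0.4 -0.7]
[-0.6687, -0.2078, -0.0046, -0.0001]
```

carry_out(
  deltas=[
    [[-0.06,-0.02,0,0],[-0.17,-0.05,0,0],[-0.3,-0.09,0,0],[-0.43,-0.13,0,0],[-0.55,-0.17,0,0],[-0.63,-0.2,0,0],[-0.669,-0.208,0,0],[-0.669,-0.208,0,0],[-0.669,-0.208,0,0]],
  ],
)

```text
clock: 20.52
position: [0.5554, -0.23, 0.2874]
tool_rot: [[-0.351, 0.936, -0.0], [0.936, 0.351, 0.001], [0.001, -0.0, -1.0]]
contact_force: [0.3, -0.2, -0.2]
gripper_width: 0.112
gripper_force: 39.0
```

```bash
python3 -W ignore -c "
from h import *
brush();go((.555,-.231,.315-.136,110.5))
p,D=cams.grab_frame('scene')
cv2.imwrite('pics/s4.png',cv2.resize(p[60:260,230:430,::-1],None,fx=2.5,fy=2.5))"
```

```text
top 155 zmin 0.1556701392860368
0.16 13 [ 0.5549 -0.2396  0.1706] ((555.0003051757812, -239.7811737060547), (0.862734317779541, 17.787315368652344), 22.09192657470703)
0.18 13 [ 0.5525 -0.2349  0.1903] ((552.8973388671875, -235.449951171875), (1.0749341249465942, 23.923704147338867), 20.48855209350586)
0.2 50 [ 0.5517 -0.2276  0.2127] ((551.4253540039062, -229.43336486816406), (10.236164093017578, 39.259437561035156), 4.511439800262451)
0.22 48 [ 0.5515 -0.2233  0.2305] ((555.2575073242188, -227.09344482421875), (9.972615242004395, 27.515380859375), 19.470245361328125)
0.24 28 [ 0.5519 -0.2249  0.2482] ((551.4723510742188, -227.7115936279297), (17.69118881225586, 7.006062984466553), 81.24440002441406)
scene 254 zmin 0.1521828309914134
0.14 17 [ 0.5501 -0.2143  0.1557] ((549.5667724609375, -214.05850219726562), (9.300127029418945, 6.3922247886657715), 29.369062423706055)
0.16 45 [ 0.5502 -0.2155  0.1703] ((555.6560668945312, -229.5415802001953), (9.095151901245117, 40.004329681396484), 19.969257354736328)
0.18 47 [ 0.5502 -0.2147  0.1902] ((552.6560668945312, -226.734619140625), (9.759116172790527, 36.85908126831055), 10.811324119567871)
0.2 57 [ 0.5499 -0.2149  0.2106] ((552.9241333007812, -221.49459838867188), (11.273653984069824, 25.705352783203125), 23.95635986328125)
0.22 46 [ 0.5516 -0.2197  0.2302] ((552.1068725585938, -220.95498657226562), (8.836604118347168, 14.270505905151367), 21.620763778686523)
0.24 42 [ 0.5534 -0.223   0.2488] ((553.4004516601562, -223.01126098632812), (9.076037406921387, 9.257587432861328), 21.17203140258789)
t 20.625 pos [ 0.5555 -0.2297  0.2876] yaw 110.57 q [-30.7  12.8  80.    0.   87.3 -51.3] w 0.1049363046599638 F [ 0.6  0.2 -0.2]
[-0.0034, -0.0031, 0.4555, 0.0004]
```

View pics/s4.png

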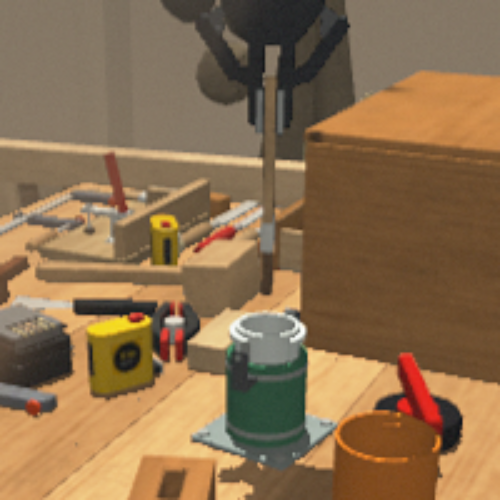

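The brush hangs upright in the grip at (268, 75–290), with its bristles about 35 mm above the mouth (268, 325). Its measured centre at bristle height is (0.5557, −0.2295), within 1.5 mm of the mouth axis.

carry_out(
  deltas=[
    [[-0.003,-0.003,0.05,0],[-0.003,-0.003,0.1,0],[-0.003,-0.003,0.15,0],[-0.003,-0.003,0.2,0],[-0.003,-0.003,0.25,0],[-0.003,-0.003,0.3,0],[-0.003,-0.003,0.35,0],[-0.003,-0.003,0.4,0],[-0.003,-0.003,0.43,0],[-0.003,-0.003,0.44,0],[-0.003,-0.003,0.44,0]],
  ],
)

```text
clock: 22.05
position: [0.555, -0.232, 0.1557]
tool_rot: [[-0.35, 0.937, 0.0], [0.937, 0.35, -0.0], [-0.0, 0.0, -1.0]]
contact_force: [-0.4, -0.2, -0.8]
gripper_width: 0.108
gripper_force: 39.0
```

carry_out(
  deltas=[
    [[0,0,0.008,0],[0,0,0.016,0],[0,0,0.016,0]],
  ],
)

```text
clock: 22.42
position: [0.5548, -0.2319, 0.1507]
tool_rot: [[-0.35, 0.937, -0.0], [0.937, 0.35, 0.0], [0.0, -0.0, -1.0]]
contact_force: [0.3, 0.6, 0.3]
gripper_width: 0.112
gripper_force: 39.0
```

carry_out(
  deltas=[
    [[0,0,0.006,0],[0,0,0.012,0],[0,0,0.016,0],[0,0,0.016,0]],
  ],
)

```text
clock: 22.92
position: [0.5552, -0.2321, 0.1467]
tool_rot: [[-0.35, 0.937, 0.001], [0.937, 0.35, -0.001], [-0.001, 0.001, -1.0]]
contact_force: [0.2, 0.3, 2.9]
gripper_width: 0.108
gripper_force: 39.5
```

Force has started on the floor (about 3 N more than free). I'll let go and rise straight up.

carry_out(
  deltas=[
    [[0,0,0,0],[0,0,0,0],[0,0,0,0],[0,0,0,0]],
  ],
  fingers=0.5,
)

```text
clock: 23.42
position: [0.5548, -0.2319, 0.1458]
tool_rot: [[-0.35, 0.937, -0.0], [0.937, 0.35, 0.0], [0.0, -0.0, -1.0]]
contact_force: [-0.6, -0.3, -0.6]
gripper_width: 0.496
gripper_force: 0.0
```

carry_out(
  deltas=[
    [[0,0,-0.06,0],[0,0,-0.12,0],[0,0,-0.2,0],[0,0,-0.3,0],[0,0,-0.4,0],[0,0,-0.5,0],[0,0,-0.5,0],[0,0,-0.5,0]],
  ],
)

```text
clock: 24.42
position: [0.5547, -0.2318, 0.2961]
tool_rot: [[-0.35, 0.937, 0.0], [0.937, 0.35, -0.0], [-0.0, 0.0, -1.0]]
contact_force: [-0.5, 0.5, -1.0]
gripper_width: 0.497
gripper_force: 0.0
```

```bash
python3 -W ignore -c "
from h import *
go()
p,D=cams.grab_frame('scene');P,uv=cloud('scene',D)
q=P[(np.hypot(P[:,0]-.555,P[:,1]+.231)<.06)&(P[:,2]>.125)&(P[:,2]<.24)]
print('brush top z',np.sort(q[:,2])[-5:],q[q[:,2]>q[:,2].max()-.02].mean(0))
for nm,a in dict(tin=(.70,.05),mug=(.40,-.11),tape=(.75,-.27)).items():
    f=lambda P:(lambda r:(len(r),r.mean(0)))(P[(np.hypot(P[:,0]-a[0],P[:,1]-a[1])<.07)&(P[:,2]>.02)])
    print(nm,f(P),f(cloud('scene',load('scene')[1])[0]))
cv2.imwrite('pics/s5.png',cv2.resize(p[90:310,190:440,::-1],None,fx=2.5,fy=2.5))"
```

```text
t 24.425 pos [ 0.5547 -0.2318  0.2961] yaw 110.49 q [-30.9  12.5  79.3   0.   88.2 -51.4] w 0.49693994895135707 F [-0.5  0.5 -1. ]
brush top z [0.1993 0.1994 0.2003 0.2012 0.2014] [ 0.554  -0.2279  0.1918]
tin (1372, array([0.694 , 0.064 , 0.0565])) (1366, array([0.6939, 0.0642, 0.0565]))
mug (2165, array([ 0.3927, -0.0857,  0.0692])) (2166, array([ 0.3927, -0.0857,  0.0692]))
tape (708, array([ 0.7495, -0.2616,  0.047 ])) (710, array([ 0.7496, -0.2614,  0.0471]))
```

View pics/s5.png

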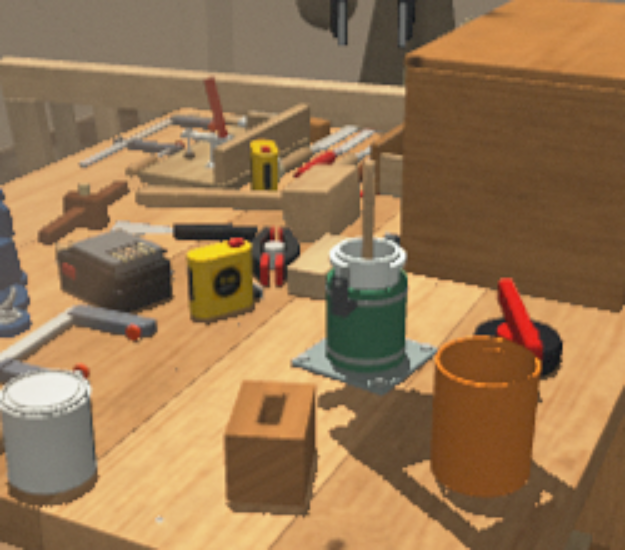

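The brush stands in the pot (368, 160–255) with its top at z 0.200, so it rests on the floor. The cap is upright at (520, 340), the bystanders haven't moved, and the gripper is clear.

```bash
python3 -c "
from plant import ticket
print(ticket.finish_job())"
```

```text
the job is handed in; nothing more can be done
None
```

The job is handed in at about 24 s: the cap was broken loose, unscrewed and set upright beside the pot, the brush rests bristles down on the pot floor, and the tin, mug and tape measure have not moved; one first push passed over the bar without touching it, because the fingertips sat about 28 mm higher than the text says.

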